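Snap the cutler's hammer back into its clips

ROBOT

A 6-joint arm with a two-finger parallel gripper is mounted at the origin on the work surface. World frame = base frame: x ahead of the robot, y to its left, z up, the work surface at z = 0. Lengths are in m, angles in rad, forces in N, time in s.
With the tool pointing down it reaches from about 0.35 to 0.775 m from the base axis. Payload 5.5 kg.
Tool frame: the origin (TCP) lies on the centre line of the jaws, within the pads' length; the fingertips stand 11 mm ahead of it and the grasp point (between the pads) lies 8 mm behind it (env.tip_reach is the distance from the TCP to the fingertips, in m); z points along the fingers, x is the direction in which the jaws open and shut, and the axes are right-handed (so a half turn about z gives the same grasp; the last joint's range is limited). The gripper opens to 85 mm and grips with 20 to 120 N. Pads are 22 mm wide; open, the fingers measure 114 mm over their backs; the gripper's body (76 mm by 85 mm) begins 54 mm behind the grasp point. The pads swing forward as they close: fully open they stand 13 mm farther back than shut.
Start: joints at [1.047, 0.313, 0.046, 1.304, 0, 1.431], TCP at [0.215, 0.533, 0.242] pointing down, gripper open.
Joint ranges: [-2.76, 2.76], [-0.86, 1.69], [-1.03, 1.26], [-2.2, 2.34], [-1.47, 1.5], [-3.14, 3.14]. Speed limits (rad/s): [2.57, 2.57, 3.14, 3.14, 3.14, 3.14].

INTERFACE

Orientations are given as a unit quaternion [w, x, y, z].
In Python, from workcell import env gives the robot as it stands.
- The arm moves only by the tool carry_out, never from a script. Its argument "moves" is one flat list of numbers, 7 for each row, row after row: the gripper command: -1 is shut, 1 is fully open, values between are in proportion, then the shift along the tool's x, y, z in m, then the turn, a rotation vector about the tool's x, y, z in degrees. A call has exactly 5 rows; each row shifts and turns the pose as measured when the row begins, along the tool's axes as they then stand; what a row does not reach is not made up. A row lasts 1/8 s, in which the tool goes at most 62.5 mm and 10.7 degrees, less where a joint would pass 70% of its speed; a pose out of reach is approached as far as the arm can. A call is refused whole if a number of a shift passes 0.0625 or a number of a turn 10.7, either way. A call with a gripper value outside its range is refused whole. The fingers move at their own pace and stop on an object; "squeeze" is the grip in N (left out, the last holds). Time passes only in rows, so rows that do not move let the fingers close, or fill a call up. It gives the time, the measured TCP pose, the force and the opening at its end, in the units of the state.
- env.get_state(): the state, without advancing time (a new reading comes with each control period).
- env.read_camera(name): name is "side" or "top"; returns the picture (400x640x3 uint8, red, green, blue); there is no depth.
- env.calibration(name): a dict with "camera_matrix" (3x3 intrinsics, pixels), "k1" (the pictures are not rectified: a ray, as slopes to the right and down, at radius r is drawn at 1 + k1 r^2 times it, then the intrinsics apply), "rvec" (rotation vector, rad) and "tvec" (3), from world to camera coordinates, as OpenCV has them. Camera axes: x right, y down, z forward; pixel columns grow to the right and rows downward; lengths in m; the calibration is good to about 2 mm. A picture is of the moment at which its call begins. calibration takes no time and is no camera call.
- env.hand_in(): hands the job in, once; it reports no verdict.
The state is a dict: "clock": time; "joint_pos": joint angles; "qvel": joint speeds; "tau": joint torques, N m; "tcp_pos": TCP position; "orientation": TCP orientation; "wrist_force": force on the tool from outside, world axes, zero at the start; "ft_torque": the same for the moment, N m; "finger_gap": finger opening in m.
Only numpy, scipy, OpenCV 4.12 (cv2) and the standard library are available. Lean on these libraries where they do the work, as an engineer would, in place of code of your own. Each camera call takes 0.05 s, during which the arm holds its last target. There are 200 camera calls.

TASK

Take the steel-headed hammer, which stands handle up in the wooden tool box, and put it back on the hammer rack, in whichever of the two places is empty, its handle pressed down until both spring clips have snapped shut round it. Press firmly but do not slam it in or keep leaning on it once it has gone home, and leave the mallet, the knife and the jar as they are.

Things in the scene. Friction and masses are not known exactly. Their poses are not given: they have to be found in the camera images.
- toolbox: Open plywood tool box, fixed, 138 (x) by 110 (y) by 120 mm high, walls and floor 8 mm; origin at the centre of its underside, z up. On its -x side a narrow slot, inside 38 mm in x by 94 mm in y, middle at x = -42 mm, in which the hammer stands head down. The wide compartment beside it holds a sanding block and scraps, all below the rim.
- hammer: Hammer, about 0.24 kg, 200 mm long. Origin: middle of the head's underside, on which it stands; z along the handle to its free end (z = 200 mm), y along the head. Steel head 78 mm (y), 25 mm thick, z = 0 to 25 mm, both ends alike. Straight round wooden handle, 26 mm in diameter. It starts upright in the tool box, about 88 mm of handle above the rim.
- hammer_mid (a point): Point on the axis of the hammer's handle, 107.5 mm from the head's underside and 92.5 mm from the free end: the middle of the stretch that belongs between the two clips. Axes as the hammer's: z along the handle to its free end, y along the head.
- rack: The rack's dark board, fixed flat on the bench, 170 (x) by 250 (y) by 12 mm thick; origin at the centre of its underside. On it two like places, 110 mm apart along y, each of two upward-opening spring-steel clips on wooden blocks (26 by 50 by 20 mm). One place holds the mallet, the other is empty; which is which varies. A hammer may lie in it either way round, its head beyond the clips.
- place1: One place of the rack; origin on the board's top midway between its two clips, x along the line of the clips, z up. The clips are centred at x = -45 and +45 mm, each 22 mm wide, 68 mm free between them. In cross-section: jaws to fit a 26 mm handle, a neck 21 mm wide 44 mm above the origin, and flared lips with a 36 mm wide mouth at 53 mm.
- place2: The other place of the rack, exactly like the first.
- place1_seat (a point): In place 1, the point on the axis of a handle that is home, midway between the clips, 35 mm above the board's top; axes as place 1. Laid in the mouths unpressed, a handle's axis is about 17 mm above this point; pressed, it resists more and more, most at about 11 mm above it (roughly 15 N for both clips together), then gives way below 8 mm, snaps down and stops hard with its axis here.
- place2_seat (a point): The same point in place 2.
- mallet_mid (a point): Wooden mallet held in one of the two places: round head 44 mm in diameter and 78 mm long, handle 26 mm in diameter. The point is on the axis of its handle, midway between the clips give or take 6 mm. To be left alone.
- knife_mid (a point): Closed folding knife, about 115 by 22 by 14 mm, lying on a steel block 90 by 90 by 50 mm high; the point is its middle. To be left alone.
- jar_mid (a point): Small closed glass jar on the bench, 60 mm in diameter and 75 mm high; the point is its middle, half-way up. To be left alone.
Things that resemble listed ones, but are neither listed nor needed, are in the scene too. Leave any green look-alike of the hammer alone.

How it is judged:
By the outcome, as a careful person would: the job done as asked, in the order asked, and still so for the second after the job is handed in, with the robot touching nothing.
It also fails if it takes over 70 s, if anything falls off the work surface, if the arm or the gripper's body presses on something with over 40 N, if the wrist force passes 120 N, or if a joint passes its speed limit or range.

## Working session

There is one attempt and no reset: what is moved stays moved. The work goes in short steps, Python scripts to look and compute and a tool call to move; the robot and the scene stay as the last step left them, time stands still between calls to the robot, and variables do not carry over. Pictures are saved under pics/ and viewed, about 8 in all and at most 12, crops included, and the job is handed in when it is done.

Besides the shell and the picture viewer there is one more tool, called after ">>>" as a command line: name --argument value ..., lists and objects as JSON in quotes. carry_out: Moves the arm, as the interface text tells. Its arguments: {"type":"object","properties":{"moves":{"type":"array"},"squeeze":{"type":"number"}},"required":["moves"]}

```bash
mkdir -p pics; ls; python3 - <<'E'
from workcell import env
import cv2
for n in("top","side"):
    cv2.imwrite(f"pics/{n}0.png",env.read_camera(n)[:,:,::-1]); print(n,env.calibration(n))
print(env.get_state(), env.tip_reach)
E
```

```text
pics
top {'camera_matrix': array([[424.50867132,   0.        , 327.63500606],
       [  0.        , 424.50867132, 205.18740902],
       [  0.        ,   0.        ,   1.        ]]), 'k1': -0.07006992385271604, 'rvec': array([ 2.18268237, -2.15797009,  0.10182398]), 'tvec': array([0.09757983, 0.6103736 , 1.02783158])}
side {'camera_matrix': array([[380.84587945,   0.        , 320.20098719],
       [  0.        , 380.84587945, 196.81087119],
       [  0.        ,   0.        ,   1.        ]]), 'k1': -0.06203492164682755, 'rvec': array([ 2.31448555, -0.36039828,  0.13246675]), 'tvec': array([-0.55224523,  0.27170613,  0.78422746])}
{'clock': 0.1, 'joint_pos': array([ 1.04737888e+00,  3.13952639e-01,  4.51060468e-02,  1.30358759e+00,
       -1.06840441e-05,  1.43119486e+00]), 'qvel': array([-0.00064611, -0.00136843,  0.00172025, -0.00093711,  0.00023979,
       -0.00069026]), 'tau': array([ 3.05049674e-03, -4.81723988e+01,  2.99244726e+01,  1.27037993e-02,
       -5.43128363e-05,  2.29885273e-06]), 'tcp_pos': array([0.21511311, 0.532787  , 0.24148797]), 'orientation': array([ 3.63872232e-04,  8.28993545e-01,  5.59257572e-01, -7.33669955e-04]), 'wrist_force': array([-0.16585002,  0.45726714,  0.25313364]), 'ft_torque': array([-0.02570036, -0.04691361, -0.01317845]), 'finger_gap': 0.08593522885739506} 0.011
```

View pics/top0.png

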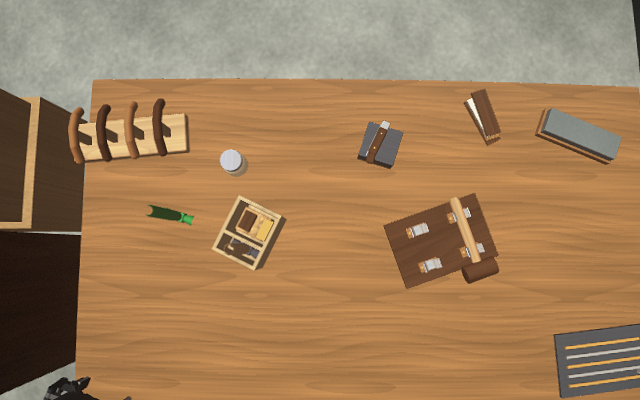

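View pics/side0.png

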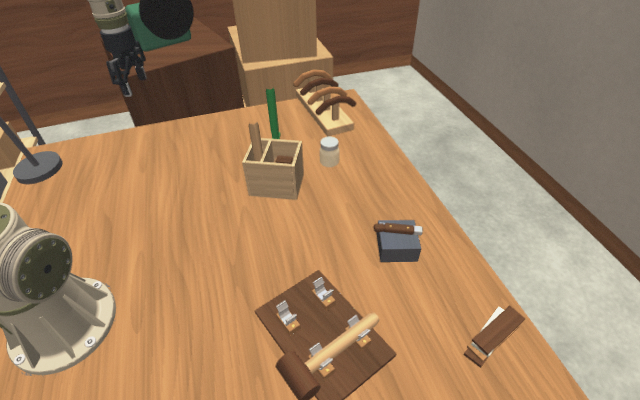

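The top view shows the tool box at about (249,233), with the hammer slot on its lower-left side. The rack is at (440,240): the mallet is in its right-hand place, and the empty place has clips at (417,230) and (430,265). The side view shows the hammer handle sticking up at (256,140), with the green look-alike behind it. Next I'll enlarge both areas.

```bash
cat > h.py <<'E'
import numpy as np,cv2
from workcell import env
def cam(n):
    c=env.calibration(n); R=cv2.Rodrigues(c["rvec"])[0]; return c["camera_matrix"],np.array([c["k1"],0,0,0,0.]),R,c["tvec"],c["rvec"]
def ray(n,u,v):
    K,d,R,t,_=cam(n); p=cv2.undistortPoints(np.array([[[u,v]]],float),K,d)[0,0]
    return -R.T@t, R.T@np.array([p[0],p[1],1])
def plane(n,u,v,z):
    o,r=ray(n,u,v); return o+r*(z-o[2])/r[2]
def proj(n,P):
    K,d,R,t,rv=cam(n); return cv2.projectPoints(np.array(P,float).reshape(-1,3),rv,t,K,d)[0][:,0]
def tri(a,b):
    (o1,r1),(o2,r2)=ray("top",*a),ray("side",*b); s=np.linalg.lstsq(np.c_[r1,-r2],o2-o1,rcond=None)[0]
    p,q=o1+s[0]*r1,o2+s[1]*r2; return (p+q)/2,np.linalg.norm(p-q)
E
python3 - <<'E'
from h import *
t=cv2.imread("pics/top0.png");s=cv2.imread("pics/side0.png")
def crop(i,x,y,w,h,k):return cv2.resize(i[y:y+h,x:x+w],None,fx=k,fy=k,interpolation=cv2.INTER_CUBIC)
a=np.hstack([crop(t,205,190,85,85,4.7),crop(t,380,190,85,85,4.7)][:2])
b=np.hstack([crop(s,235,115,85,60,4.7),crop(s,250,268,85,60,4.7)])
o=np.vstack([a[:,:b.shape[1]],b])[:600];print(o.shape);cv2.imwrite("pics/c1.png",o[:, :800])
for n,u,v in[("box",249,233),("clip",417,230),("clip",430,265)]:print(n,plane("top",u,v,.06 if n=="clip" else .12))
print(cam("top")[2])
E
```

```text
(600, 800, 3)
box [0.53501383 0.28197369 0.12      ]
clip [ 0.54856976 -0.11186351  0.06      ]
clip [ 0.46492639 -0.14274162  0.06      ]
[[ 0.01150523 -0.99993078 -0.00246138]
 [-0.99525636 -0.01121357 -0.09663872]
 [ 0.09660443  0.00356156 -0.99531648]]
```

View pics/c1.png

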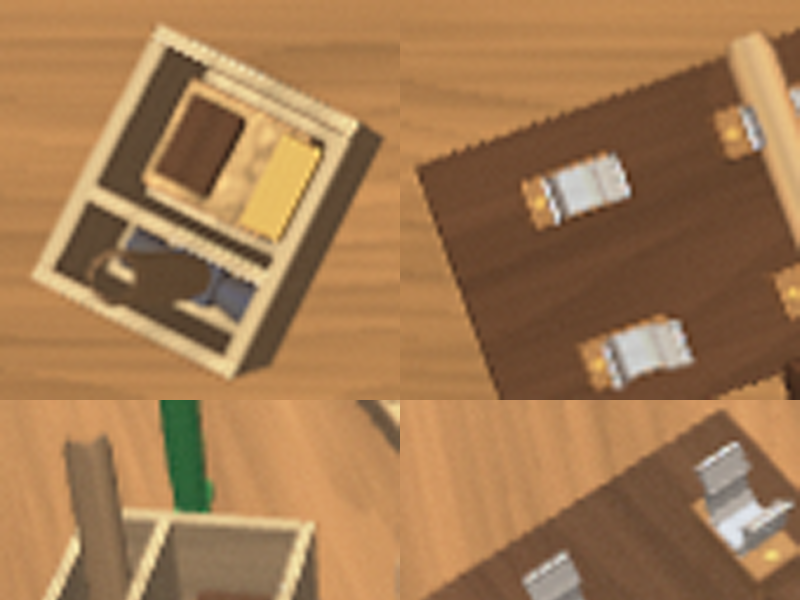

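```bash
python3 - <<'E'
from h import *
np.set_printoptions(precision=4,suppress=True)
C=lambda x,y:(205+x/4.706-.5,190+y/4.706-.5); D=lambda x,y:(380+(x-400)/4.706-.5,190+y/4.706-.5)
c=[plane("top",*C(*p),.12) for p in[(160,28),(358,122),(232,378),(33,273)]]
print("box",np.array(c),np.mean(c,0),[np.linalg.norm(c[i]-c[i-1]) for i in range(4)])
a=(c[0]+c[1]-c[2]-c[3]);print("box +x yaw",np.degrees(np.arctan2(a[1],a[0])))
print("hammer top plane",plane("top",*C(108,278),.208),"tri",tri(C(108,278),(253.7,124)))
t=cv2.imread("pics/top0.png"); hsv=cv2.cvtColor(t,cv2.COLOR_BGR2HSV)
# rack: dark brown board
m=((hsv[...,2]<115)&(hsv[...,1]>80)).astype(np.uint8)*255
m[:, :370]=0;m[:, 510:]=0;m[:185]=0;m[300:]=0
m=cv2.morphologyEx(m,cv2.MORPH_CLOSE,np.ones((15,15)));m=cv2.morphologyEx(m,cv2.MORPH_OPEN,np.ones((7,7)))
k=max(cv2.findContours(m,0,2)[0],key=cv2.contourArea);h=cv2.approxPolyDP(cv2.convexHull(k),5,True)[:,0];print(h)
for p in h:print("rack",plane("top",*p,.012))
g=((hsv[...,1]<70)&(hsv[...,2]>110)).astype(np.uint8); g[:, :400]=0;g[:,445:]=0;g[:215]=0;g[280:]=0
for st in cv2.connectedComponentsWithStats(g)[2:4]:print(st)
for p in (D(585,187),D(650,350)):print("clip",plane("top",*p,.05))
E
```

```text
box [[0.6206 0.3086 0.12  ]
 [0.5759 0.211  0.12  ]
 [0.4522 0.2689 0.12  ]
 [0.5009 0.3667 0.12  ]] [0.5374 0.2888 0.12  ] [np.float64(0.13298692735673096), np.float64(0.10741533840039419), np.float64(0.1365064114095238), np.float64(0.10928838880980966)]
box +x yaw -25.499871237578336
hammer top plane [0.4998 0.3092 0.208 ] tri (array([0.5008, 0.3115, 0.1979]), np.float64(0.002043354611234946))
[[475 196]
 [497 253]
 [497 272]
 [474 281]
 [405 284]
 [386 225]]
rack [ 0.6388 -0.2721  0.012 ]
rack [ 0.4941 -0.326   0.012 ]
rack [ 0.4463 -0.325   0.012 ]
rack [ 0.4236 -0.2656  0.012 ]
rack [ 0.4153 -0.091   0.012 ]
rack [ 0.5624 -0.0433  0.012 ]
[[     0      0    640    400 255670]
 [   410    223     19     15    159]
 [   423    258     19     15    171]]
[[319.3628 199.4381]
 [419.1887 229.3396]
 [431.9006 264.2982]]
clip [ 0.5509 -0.1184  0.05  ]
clip [ 0.4673 -0.1515  0.05  ]
```

Box yaw is about -25.5°. The slot centre and handle top agree at (0.500, 0.309), and the clips come out 90 mm apart as they should. The plan:
1. Grip the handle just above the rim with the tool horizontal, pointing along box +x.
2. Lift the hammer out and pitch the tool down.
3. Lay the handle in the empty clips and press.

```bash
cat >> h.py <<'E'
from scipy.spatial.transform import Rotation as Ro
np.set_printoptions(precision=4,suppress=True)
def go(pos=None,az=None,pitch=0):
    """az: azimuth of tool y when pointing down (=approach azimuth when pitch 90); prints tool-frame shift mm and rotvec deg"""
    s=env.get_state(); q=s["orientation"]; R=Ro.from_quat(q,scalar_first=True); p=s["tcp_pos"]
    print("t",s["clock"],"p",p,"gap",s["finger_gap"],"F",s["wrist_force"],"M",s["ft_torque"],"q",s["joint_pos"]); print("R\n",R.as_matrix())
    if pos is not None: print("shift mm",R.inv().apply(np.array(pos)-p)*1000)
    if az is not None:
        a=np.radians(az); y=np.array([np.cos(a),np.sin(a),0]); z=np.array([0,0,-1.]); x=np.cross(y,z)
        G=Ro.from_matrix(np.c_[x,y,z])*Ro.from_euler("x",-pitch,degrees=True)
        print("rot deg",np.degrees((R.inv()*G).as_rotvec()))
E
python3 - <<'E'
from h import *
go([.41,.35,.30],-25.5,90)
print("disc",plane("side",38,165,0.0), proj("top",[.215,.533,.242]))
E
```

```text
t 0.1 p [0.2151 0.5328 0.2415] gap 0.08593522885739506 F [-0.1659  0.4573  0.2531] M [-0.0257 -0.0469 -0.0132] q [ 1.0474  0.314   0.0451  1.3036 -0.      1.4312]
R
 [[ 0.3745  0.9272 -0.0008]
 [ 0.9272 -0.3745 -0.0014]
 [-0.0016 -0.0002 -1.    ]]
shift mm [-96.6051 249.1414 -58.4094]
rot deg [-89.9789  -2.6826   2.8292]
disc [-0.1772  0.6252  0.    ] [[108.1776 390.9924]]
```

>>> carry_out --moves '[1,-0.0195,0.05,-0.012,0,0,0,1,-0.0195,0.05,-0.012,0,0,0,1,-0.0195,0.05,-0.012,0,0,0,1,-0.0195,0.05,-0.012,0,0,0,1,-0.0195,0.05,-0.012,0,0,0]'

```text
clock: 0.72
tcp_pos: [0.4123, 0.3461, 0.2993]
orientation: [0.001, 0.826, 0.563, -0.004]
wrist_force: [1.0, 0.2, 1.1]
finger_gap: 0.0855
```

>>> carry_out --moves '[1,0,0,0,-10,0,0,1,0,0,0,-10,0,0,1,0,0,0,-10,0,0,1,0,0,0,-10,0,0,1,0,0,0,-10,0,0]'

```text
clock: 1.35
tcp_pos: [0.4229, 0.337, 0.301]
orientation: [0.362, 0.751, 0.498, 0.239]
wrist_force: [0.1, -0.1, -0.5]
finger_gap: 0.0855
```

```bash
python3 -c "
from h import *
go([.417,.349,.25],-25.5,90)"
```

```text
t 1.35 p [0.4229 0.337  0.301 ] gap 0.08552571447885103 F [ 0.1095 -0.1287 -0.5212] M [0.2713 0.6198 0.0736] q [ 0.9346  0.0765 -0.3886  0.8222 -0.8641  1.2017]
R
 [[ 0.3892  0.575   0.7197]
 [ 0.9212 -0.2408 -0.3057]
 [-0.0025  0.7819 -0.6234]]
shift mm [  8.8459 -46.1933  23.9113]
rot deg [-38.5557  -2.4509   1.0095]
```

>>> carry_out --moves '[1,0,0,0,-9.6,-0.6,0.2,1,0,0,0,-9.6,-0.6,0.2,1,0,0,0,-9.6,-0.6,0.2,1,0,0,0,-9.6,-0.6,0.2,1,0,0,0,0,0,0]'

```text
clock: 1.98
tcp_pos: [0.4326, 0.356, 0.2832]
orientation: [0.552, 0.628, 0.415, 0.358]
wrist_force: [-0.8, -0.5, 0.2]
finger_gap: 0.0851
```

```bash
python3 - <<'E'
from h import *
go([.417,.349,.138],-25.5,90)
cv2.imwrite("pics/s2.png",env.read_camera("side")[:,:,::-1])
E
```

```text
t 1.975 p [0.4326 0.356  0.2832] gap 0.08514734581201393 F [-0.7954 -0.4864  0.1694] M [ 0.3304  0.7967 -0.0964] q [ 1.0637  0.2488 -0.6944  0.0142 -1.4057  0.9416]
R
 [[ 0.3988  0.1269  0.9082]
 [ 0.917  -0.0453 -0.3963]
 [-0.0092  0.9909 -0.1344]]
shift mm [ -11.3459 -145.5032    8.1121]
rot deg [-7.7139 -1.9572  0.6585]
```

View pics/s2.png

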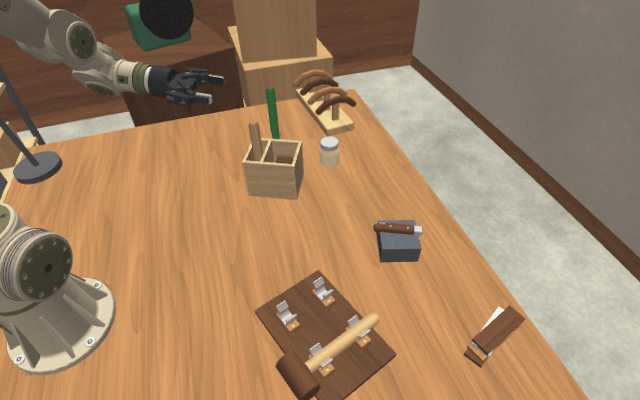

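Side view: the tool is nearly horizontal at (190,90), clear of everything, and the handle is at (256,138). Joint 5 is near its limit, so I'll approach at azimuth -12°, which still leaves about 14 mm between the gripper body and the box wall.

```bash
python3 -c "
from h import *
go([.41,.328,.25],-12,90)"
```

```text
t 2.025 p [0.4323 0.3553 0.2834] gap 0.08554599835547172 F [-0.7574 -0.3606 -0.0553] M [ 0.3152  0.823  -0.0401] q [ 1.0636  0.2475 -0.6938  0.0205 -1.4059  0.9429]
R
 [[ 0.3991  0.1284  0.9079]
 [ 0.9168 -0.0425 -0.397 ]
 [-0.0124  0.9908 -0.1347]]
shift mm [-33.5041 -34.8149  -4.8816]
rot deg [-7.7855 11.5547 -0.0726]
```

>>> carry_out --moves '[1,0,0,0,-4,5.8,0,1,0,0,0,-4,5.8,0,1,0,0,0,0,0,0,1,0,0,0,0,0,0,1,0,0,0,0,0,0]'

```text
clock: 2.65
tcp_pos: [0.4405, 0.3682, 0.2673]
orientation: [0.547, 0.61, 0.43, 0.379]
wrist_force: [0.3, 0.6, 0.5]
finger_gap: 0.0855
```

```bash
python3 -c "
from h import *
go([.41,.328,.138],-12,90)"
```

```text
t 2.65 p [0.4405 0.3682 0.2673] gap 0.08547381073045249 F [0.3124 0.5674 0.4571] M [0.2837 0.8207 0.0163] q [ 1.0586  0.2968 -0.834  -0.5096 -1.3725  0.6049]
R
 [[ 0.3423  0.1101  0.9331]
 [ 0.9395 -0.0328 -0.3408]
 [-0.007   0.9934 -0.1147]]
shift mm [ -47.3406 -130.4393    0.0408]
rot deg [-6.6018  8.0343 -0.063 ]
```

>>> carry_out --moves '[1,-0.024,-0.01,0,-1.5,3,0,1,-0.024,-0.01,0,-1.5,3,0,1,0,-0.01,0,-1.5,3,0,1,0,0,0,0,0,0,1,0,0,0,0,0,0]'

```text
clock: 3.28
tcp_pos: [0.4335, 0.3663, 0.2485]
orientation: [0.534, 0.578, 0.45, 0.421]
wrist_force: [-0.1, -0.7, -0.2]
finger_gap: 0.0852
```

```bash
python3 -c "
from h import *
go([.41,.328,.138],-12,90)"
```

```text
t 3.275 p [0.4335 0.3663 0.2485] gap 0.08520687719604325 F [-0.1055 -0.6929 -0.2005] M [ 0.231   0.825  -0.0246] q [ 1.0574  0.4188 -1.0217 -1.1677 -1.2885  0.2689]
R
 [[ 0.2391  0.0713  0.9684]
 [ 0.971  -0.0242 -0.2379]
 [ 0.0065  0.9972 -0.075 ]]
shift mm [ -43.5343 -110.9139   -5.3747]
rot deg [-4.2974  1.8179 -0.44  ]
```

```bash
python3 -c "
from h import *
go([.4515,.3285,.2],-20,90)"
```

```text
t 3.275 p [0.4335 0.3663 0.2485] gap 0.08520687719604325 F [-0.1055 -0.6929 -0.2005] M [ 0.231   0.825  -0.0246] q [ 1.0574  0.4188 -1.0217 -1.1677 -1.2885  0.2689]
R
 [[ 0.2391  0.0713  0.9684]
 [ 0.971  -0.0242 -0.2379]
 [ 0.0065  0.9972 -0.075 ]]
shift mm [-32.725  -46.1423  30.0413]
rot deg [-4.3195 -6.1783 -0.1392]
```

>>> carry_out --moves '[1,-0.008,-0.01,0.012,-1.2,-1.5,0,1,-0.008,-0.01,0.01,-1.2,-1.5,0,1,-0.008,-0.01,0.008,-1.2,-1.5,0,1,-0.008,-0.01,0,-1,-1.5,0,1,0,0,0,0,0,0]'

```text
clock: 3.9
tcp_pos: [0.4553, 0.3347, 0.2096]
orientation: [0.581, 0.582, 0.4, 0.405]
wrist_force: [-0.1, -0.4, 0.2]
finger_gap: 0.0855
```

```bash
python3 -c "
from h import *
go([.4515,.3285,.138],-20,90)"
```

```text
t 3.9 p [0.4553 0.3347 0.2096] gap 0.08551812521309476 F [-0.0525 -0.4361  0.1973] M [0.3388 0.806  0.0004] q [ 1.0009  0.7298 -1.0225 -1.7665 -1.3595 -0.0072]
R
 [[ 0.351  -0.0051  0.9364]
 [ 0.9364 -0.0052 -0.351 ]
 [ 0.0067  1.      0.003 ]]
shift mm [ -7.6568 -71.5285  -1.6137]
rot deg [ 0.1723  0.549  -0.3842]
```

>>> carry_out --moves '[1,-0.004,-0.012,0.003,0,0,0,1,-0.004,-0.012,0.003,0,0,0,1,0,-0.012,0.003,0,0,0,1,0,-0.01,0.003,0,0,0,1,0,0,0,0,0,0]'

```text
clock: 4.53
tcp_pos: [0.4662, 0.3272, 0.1651]
orientation: [0.58, 0.583, 0.399, 0.407]
wrist_force: [0.4, -0.9, -0.2]
finger_gap: 0.0857
```

```bash
python3 -c "
from h import *
go([.4515,.3285,.138],-20,90)"
```

```text
t 4.525 p [0.4662 0.3272 0.1651] gap 0.085664390930012 F [ 0.4173 -0.9295 -0.1641] M [ 0.2831  0.8686 -0.0272] q [ 0.9725  0.8643 -1.0129 -1.8896 -1.3309 -0.0006]
R
 [[ 0.3508 -0.0067  0.9364]
 [ 0.9364 -0.0096 -0.3508]
 [ 0.0114  0.9999  0.0029]]
shift mm [ -4.2602 -26.9814 -14.3019]
rot deg [ 0.171   0.5364 -0.65  ]
```

>>> carry_out --moves '[1,-0.001,-0.01,0.003,0,0,0,1,-0.001,-0.01,0.003,0,0,0,1,-0.001,-0.007,0.003,0,0,0,1,0,0,0.01,0,0,0,1,0,0,0,0,0,0]'

```text
clock: 5.15
tcp_pos: [0.4844, 0.3176, 0.1362]
orientation: [0.58, 0.583, 0.399, 0.407]
wrist_force: [0.2, -0.1, -0.1]
finger_gap: 0.0852
```

```bash
python3 - <<'E'
from h import *
go([.5073,.3062,.138],-20,90)
s=env.read_camera("side");t=env.read_camera("top")
a=cv2.resize(s[80:220,180:320],(400,400),interpolation=2);b=cv2.resize(t[180:300,170:290],(400,400),interpolation=2)
cv2.imwrite("pics/g1.png",np.hstack([a,b])[:,:,::-1])
E
```

```text
t 5.15 p [0.4844 0.3176 0.1362] gap 0.08523153945049657 F [ 0.1898 -0.0866 -0.0711] M [0.3198 0.8423 0.0179] q [ 0.9285  0.9483 -0.9974 -1.9556 -1.2867  0.0021]
R
 [[ 0.3505 -0.0067  0.9365]
 [ 0.9365 -0.01   -0.3506]
 [ 0.0117  0.9999  0.0028]]
shift mm [-2.6513  1.7465 25.4625]
rot deg [ 0.1629  0.5213 -0.6681]
```

View pics/g1.png

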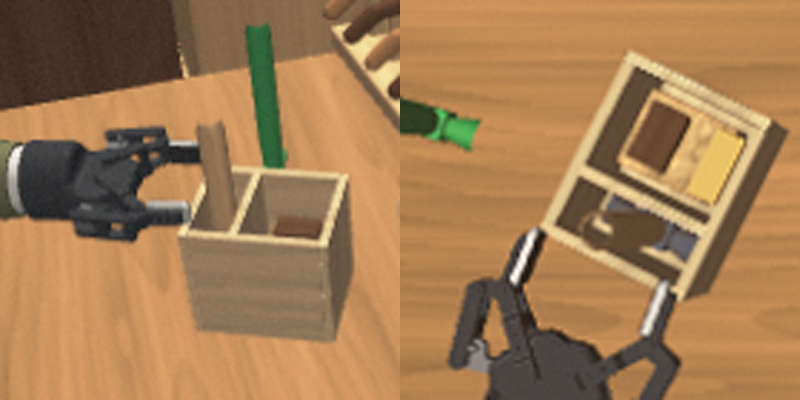

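Left half (side view): the open fingers are level with the handle, just above the rim, with the handle top at (212,125). Right half (top view): the fingertips at (540,235) and (670,290) straddle the handle. Next I advance 25 mm and close.

>>> carry_out --moves '[1,-0.001,0.001,0.009,0,0,0,1,-0.001,0.001,0.009,0,0,0,1,0,0,0.007,0,0,0,1,0,0,0.002,0,0,0,1,0,0,0,0,0,0]' --squeeze 90

```text
clock: 5.88
tcp_pos: [0.5105, 0.3056, 0.1397]
orientation: [0.579, 0.583, 0.398, 0.408]
wrist_force: [-0.2, 0.0, 0.9]
finger_gap: 0.0856
```

>>> carry_out --moves '[-1,0,0,0,0,0,0,-1,0,0,0,0,0,0,-1,0,0,0,0,0,0,-1,0,0,0,0,0,0,-1,0,0,0,0,0,0]' --squeeze 90

```text
clock: 6.5
tcp_pos: [0.51, 0.306, 0.1392]
orientation: [0.579, 0.582, 0.399, 0.407]
wrist_force: [0.6, -0.8, -0.1]
finger_gap: 0.024
```

```bash
python3 - <<'E'
from h import *
go([.5073,.3062,.138],-20,90)
E
```

```text
t 6.5 p [0.51   0.306  0.1392] gap 0.02395953796623439 F [ 0.6352 -0.791  -0.0803] M [ 0.3662  0.8328 -0.0469] q [ 0.8696  0.938  -0.9953 -1.942  -1.2266  0.0041]
R
 [[ 0.3495 -0.007   0.9369]
 [ 0.9369 -0.0104 -0.3495]
 [ 0.0122  0.9999  0.0029]]
shift mm [-0.793  -1.1981 -2.5925]
rot deg [ 0.1707  0.4566 -0.7004]
```

>>> carry_out --moves '[-1,0,0.015,0,0,0,0,-1,0,0.02,0,0,0,0,-1,0,0.02,0,0,0,0,-1,0,0.02,0,0,0,0,-1,0,0.02,0,0,0,0]' --squeeze 110

```text
clock: 7.12
tcp_pos: [0.5099, 0.3066, 0.2322]
orientation: [0.58, 0.582, 0.403, 0.403]
wrist_force: [0.3, 0.4, -1.8]
finger_gap: 0.0234
```

>>> carry_out --moves '[-1,0,0.015,0,0,0,0,-1,0,0.015,0,0,0,0,-1,0,0.015,0,0,0,0,-1,0,0.015,0,0,0,0,-1,0,0.01,0,0,0,0]'

```text
clock: 7.75
tcp_pos: [0.5088, 0.3056, 0.3031]
orientation: [0.581, 0.581, 0.405, 0.401]
wrist_force: [0.2, -0.3, -2.1]
finger_gap: 0.0234
```

```bash
python3 - <<'E'
from h import *
go([.48,.1,.30],-20,90)
s=env.read_camera("side");t=env.read_camera("top")
a=cv2.resize(s[40:200,160:320],(400,400),interpolation=2);b=cv2.resize(t[180:300,170:290],(400,400),interpolation=2)
cv2.imwrite("pics/g2.png",np.hstack([a,b])[:,:,::-1])
E
```

```text
t 7.75 p [0.5088 0.3056 0.3031] gap 0.023441933612959986 F [ 0.2318 -0.2533 -2.148 ] M [0.3753 1.3054 0.0229] q [ 0.8709  0.4311 -1.0122 -1.4351 -1.2278  0.0035]
R
 [[ 0.3494  0.0041  0.9369]
 [ 0.9369  0.0031 -0.3495]
 [-0.0043  1.     -0.0028]]
shift mm [-202.6777   -3.8157   44.8251]
rot deg [-0.1608  0.454   0.2469]
```

View pics/g2.png

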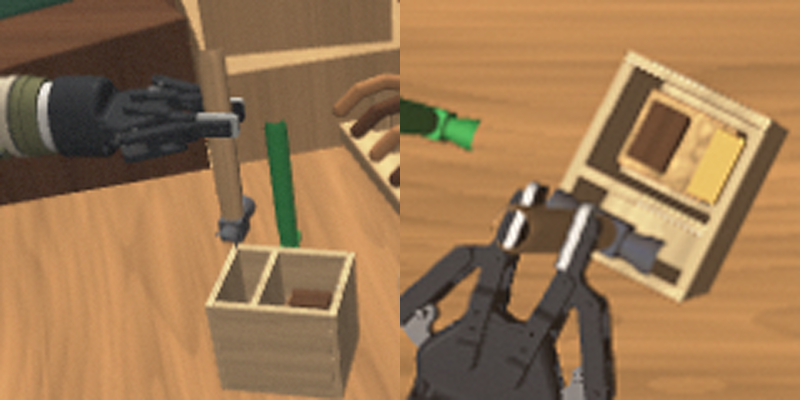

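Left half: the hammer is out of the box with its head at (235,220), above the rim. Right half: the head is seen clear of the slot, and the wrist reads about 2.1 N, so it's held. Next I pitch the tool down.

>>> carry_out --moves '[-1,0,0.006,0,9,0,0,-1,0,0.006,0,9,0,0,-1,0,0.006,0,9,0,0,-1,0,0.006,0,9,0,0,-1,0,0,0,9,0,0]'

```text
clock: 8.48
tcp_pos: [0.532, 0.3305, 0.2967]
orientation: [0.465, 0.664, 0.484, 0.329]
wrist_force: [0.1, 0.3, -3.1]
finger_gap: 0.0237
```

>>> carry_out --moves '[-1,0,0,0,9,0,0,-1,0,0,0,9,0,0,-1,0,0,0,9,0,0,-1,0,0,0,9,0,0,-1,0,0,0,5,0,0]'

```text
clock: 9.1
tcp_pos: [0.5301, 0.332, 0.2906]
orientation: [0.204, 0.783, 0.571, 0.139]
wrist_force: [0.6, 0.9, -2.6]
finger_gap: 0.0234
```

```bash
python3 - <<'E'
from h import *
go([.525,-.13,.25],20,0)
E
```

```text
t 9.1 p [0.5301 0.332  0.2906] gap 0.023372136010029576 F [ 0.6473  0.9038 -2.6017] M [ 0.1947  0.4146 -0.0185] q [ 0.6121  0.1836 -0.1075  0.9757 -0.4007  0.8605]
R
 [[ 0.3094  0.8379  0.4497]
 [ 0.9508 -0.2648 -0.1609]
 [-0.0157  0.4774 -0.8786]]
shift mm [-440.2442   98.6987  107.6764]
rot deg [ 27.1545  10.3081 -37.001 ]
```

>>> carry_out --moves '[-1,0,0,-0.005,8,3,-2,-1,0,0,-0.005,8,3,-2,-1,0,0,-0.005,8,3,-2,-1,0,0,0,4,1,-8,-1,0,0,0,0,0,-8]'

```text
clock: 9.72
tcp_pos: [0.5274, 0.333, 0.2983]
orientation: [-0.035, 0.662, 0.747, 0.049]
wrist_force: [0.7, 0.6, -2.5]
finger_gap: 0.0234
```

```bash
python3 - <<'E'
from h import *
go([.525,-.13,.25],20,0)
E
```

```text
t 9.725 p [0.5274 0.333  0.2983] gap 0.02339497587873575 F [ 0.7439  0.6224 -2.4546] M [-0.1139 -0.1955  0.0358] q [0.3849 0.3469 0.2237 1.3907 0.1062 0.2685]
R
 [[-0.1199  0.9927  0.0126]
 [ 0.9859  0.1175  0.1194]
 [ 0.1171  0.0267 -0.9928]]
shift mm [-461.8458  -58.0792   -7.4188]
rot deg [  2.2989  -6.5192 -13.1425]
```

>>> carry_out --moves '[-1,0,0,0,1.2,-3.3,-6.6,-1,0,0,0,1.1,-3.3,-6.6,-1,-0.04,-0.005,0,0,0,0,-1,-0.05,-0.005,0,0,0,0,-1,-0.05,-0.005,0,0,0,0]'

```text
clock: 10.35
tcp_pos: [0.5654, 0.1971, 0.2898]
orientation: [-0.001, 0.567, 0.824, -0.005]
wrist_force: [0.7, -0.3, -1.6]
finger_gap: 0.023
```

```bash
python3 - <<'E'
from h import *
go([.525,-.13,.25],20,0)
t=cv2.imread("pics/top0.png")
K,d,R,tv,_=cam("top"); print("cam",-R.T@tv)
# left edge and top edge: board brown vs wood, by max gradient along lines
g=cv2.GaussianBlur(cv2.cvtColor(t,cv2.COLOR_BGR2GRAY).astype(np.float32),(0,0),.8)
def edge(p0,p1,n=40,h=7):
    p0,p1=np.array(p0,float),np.array(p1,float);u=(p1-p0)/np.linalg.norm(p1-p0);nn=np.array([-u[1],u[0]]);pts=[]
    for f in np.linspace(.08,.92,n):
        o=np.linspace(-h,h,57);q=(p0+f*(p1-p0))+o[:,None]*nn
        v=cv2.remap(g,q[:,0].astype(np.float32)[None],q[:,1].astype(np.float32)[None],1)[0]
        pts.append(q[np.argmax(abs(np.gradient(v)))])
    W=np.array([plane("top",*p,.012)[:2] for p in pts],np.float32)
    l=cv2.fitLine(W,cv2.DIST_HUBER,0,.001,.001)[:,0]; r=np.abs((W-l[2:])@[-l[1],l[0]]); print("edge az",np.degrees(np.arctan2(l[1],l[0])),"res",np.median(r)); return l
L=edge((384,226),(406,287)); T=edge((384,225),(474,194)); B=edge((407,288),(460,270)); Rr=edge((475,195),(490,233))
X=lambda a,b:a[2:]+a[:2]*np.linalg.solve(np.c_[a[:2],-b[:2]],b[2:]-a[2:])[0]
c=[X(L,T),X(L,B),X(Rr,T),X(Rr,B)];print(np.array(c),np.linalg.norm(c[0]-c[1]),np.linalg.norm(c[0]-c[2]))
ax=(c[0]-c[1])/np.linalg.norm(c[0]-c[1]); ym=np.array([-ax[1],ax[0]])
print("place via left edge",(c[0]+c[1])/2-.07*ym,"via all",np.mean(c,0)+.055*ym, "yaw",np.degrees(np.arctan2(ax[1],ax[0])))
for dx,dy in((0,0),):
  P=np.append(np.mean(c,0)+.055*ym,0.)
  for xx in(-.045,.045):
    for zz in(.032,.065):
      print(xx,zz,[proj("top",P+np.append(xx*ax+s*ym,zz))[0] for s in(-.018,.018)],[proj("side",P+np.append(xx*ax+s*ym,zz))[0] for s in(-.018,.018)])
E
```

```text
t 10.35 p [0.5654 0.1971 0.2898] gap 0.02304206221799613 F [ 0.7245 -0.3314 -1.6106] M [ 0.0348 -0.1881 -0.0251] q [ 0.2041  0.3616  0.2298  1.4463 -0.0056 -0.1612]
R
 [[-0.3572  0.934  -0.006 ]
 [ 0.934   0.3572 -0.0069]
 [-0.0043 -0.0081 -1.    ]]
shift mm [-290.914  -154.2064   42.3048]
rot deg [-0.4593  0.2511  0.9304]
cam [0.5071 0.1008 1.0822]
edge az 20.180168 res 0.00029543551
edge az -69.63694 res 0.00036412405
edge az -70.089905 res 0.000367308
edge az 19.924541 res 0.00025028165
[[ 0.5618 -0.0347]
 [ 0.4029 -0.0931]
 [ 0.6493 -0.2705]
 [ 0.4883 -0.3289]] 0.16926919 0.25154027
place via left edge [ 0.5065 -0.1296] via all [ 0.5066 -0.1302] yaw 20.18017
-0.045 0.032 [array([435.2825, 262.2673]), array([421.7031, 267.2427])] [array([292.258 , 325.3625]), array([282.1669, 312.3486])]
-0.045 0.065 [array([438.7201, 262.7733]), array([424.7119, 267.9126])] [array([291.0877, 317.1347]), array([280.7122, 303.9167])]
0.045 0.032 [array([422.5373, 227.9051]), array([409.0117, 232.7867])] [array([328.0398, 300.6115]), array([317.5187, 288.8072])]
0.045 0.065 [array([425.5492, 227.3073]), array([411.5973, 232.3456])] [array([328.0348, 291.9942]), array([317.1978, 280.0472])]
```

Both board edges fit well: 169 by 252 mm against the given 170 by 250. The empty place comes out at (0.507, -0.130), yaw 20.2°, and the clips agree to about 1 mm. Moving to hover above it.

>>> carry_out --moves '[-1,-0.055,-0.03,0.01,0,0,0.2,-1,-0.055,-0.03,0.01,0,0,0.2,-1,-0.055,-0.03,0.01,0,0,0.2,-1,-0.055,-0.03,0.01,0,0,0.1,-1,-0.055,-0.03,0.01,0,0,0]'

```text
clock: 10.98
tcp_pos: [0.5249, -0.1093, 0.2363]
orientation: [-0.001, 0.571, 0.821, -0.004]
wrist_force: [1.2, 0.3, -3.2]
finger_gap: 0.0233
```

```bash
python3 - <<'E'
from h import *
go([.5244,-.1241,.13],20.2,0)
E
```

```text
t 10.975 p [ 0.5249 -0.1093  0.2363] gap 0.02327083556919782 F [ 1.2232  0.3463 -3.173 ] M [ 0.0198 -0.2432  0.0048] q [-0.3509  0.2432 -0.0631  1.2683 -0.0076 -0.7057]
R
 [[-0.3474  0.9377 -0.0061]
 [ 0.9377  0.3474 -0.0059]
 [-0.0034 -0.0078 -1.    ]]
shift mm [-13.3555  -4.7686 106.4012]
rot deg [-0.444   0.1944  0.1277]
```

>>> carry_out --moves '[-1,-0.0045,-0.0015,0.03,0,0,0,-1,-0.0045,-0.0015,0.03,0,0,0,-1,-0.0045,-0.0015,0.03,0,0,0,-1,0,0,0.016,0,0,0,-1,0,0,0,0,0,0]'

```text
clock: 11.6
tcp_pos: [0.5232, -0.1307, 0.1205]
orientation: [-0.003, 0.576, 0.818, -0.004]
wrist_force: [0.6, 1.0, -1.3]
finger_gap: 0.0234
```

```bash
python3 - <<'E'
from h import *
go([.5244,-.1241,.058],20.2,0)
s=env.read_camera("side");t=env.read_camera("top")
cv2.imwrite("pics/s3.png",s[:,:,::-1]);cv2.imwrite("pics/t3.png",t[:,:,::-1])
a=cv2.resize(s[200:360,200:360],(400,400),interpolation=2);b=cv2.resize(t[175:315,360:500],(400,400),interpolation=2)
cv2.imwrite("pics/p1.png",np.hstack([a,b])[:,:,::-1])
E
```

```text
t 11.6 p [ 0.5232 -0.1307  0.1205] gap 0.023387147930629522 F [ 0.5915  0.9757 -1.2932] M [ 0.0624 -0.174  -0.0088] q [-0.3899  0.3192 -0.2538  1.0056 -0.0069 -0.7339]
R
 [[-0.3373  0.9414 -0.0098]
 [ 0.9414  0.3373 -0.0035]
 [ 0.0001 -0.0104 -0.9999]]
shift mm [ 5.7883  3.9648 62.5068]
rot deg [-0.5951 -0.0056 -0.4889]
```

View pics/p1.png

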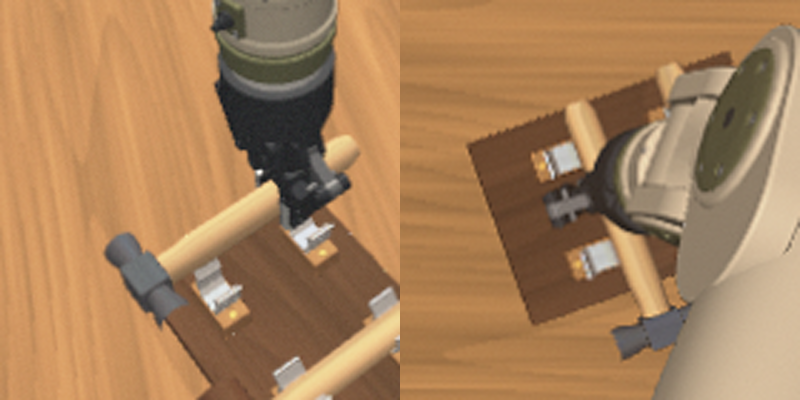

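Left half: the hammer is level above the two empty clips, with its head at (147,290), beyond the near clip. Right half: the handle runs parallel to the clip line, to the right of it (parallax plus about 6 mm real). I'll check the handle ends numerically.

```bash
python3 - <<'E'
from h import *
s=env.get_state();R=Ro.from_quat(s["orientation"],scalar_first=True).as_matrix();p=s["tcp_pos"]
print("pred free end",proj("top",p+R@[0,.0688,-.009]),proj("side",p+R@[0,.0688,-.009]), "head",proj("side",p+R@[0,-.1187,-.009]),proj("top",p+R@[0,-.1187,-.009]))
# handle axis from light-wood mask: centre line in each view
for n,f,box in(("top","t3",(400,475,205,300)),("side","s3",(255,350,245,330))):
    im=cv2.imread(f"pics/{f}.png");h=cv2.cvtColor(im,cv2.COLOR_BGR2HSV)
    print(n,[im[y,x].tolist() for x,y in ([(424,218),(448,275)] if n=="top" else [(290,292),(338,262)])])
E
```

```text
pred free end [[421.5012 210.7737]] [[340.8566 258.8308]] head [[257.3924 311.3799]] [[450.4261 290.1259]]
top [[129, 184, 223], [113, 169, 211]]
side [[118, 168, 214], [112, 154, 197]]
```

>>> carry_out --moves '[-1,0.003,0.002,0.012,0,0,0,-1,0.002,0.0015,0.012,0,0,0,-1,0,0,0.012,0,0,0,-1,0,0,0.008,0,0,0,-1,0,0,0,0,0,0]'

```text
clock: 12.32
tcp_pos: [0.5272, -0.1247, 0.0768]
orientation: [0.0, 0.575, 0.818, -0.003]
wrist_force: [-0.3, 0.7, -1.9]
finger_gap: 0.0234
```

```bash
python3 - <<'E'
from h import *
go([.5244,-.1241,.055],20.2,0)
E
```

```text
t 12.325 p [ 0.5272 -0.1247  0.0768] gap 0.023449258859032585 F [-0.3471  0.7176 -1.9405] M [ 0.0872 -0.1613  0.0282] q [-0.3769  0.359  -0.315   0.8983 -0.0068 -0.7223]
R
 [[-0.3386  0.9409 -0.004 ]
 [ 0.9409  0.3386 -0.0057]
 [-0.004  -0.0057 -1.    ]]
shift mm [ 1.6556 -2.3238 21.7968]
rot deg [-0.3258  0.2306 -0.4085]
```

>>> carry_out --moves '[-1,0.001,-0.0015,0.007,0,0,-0.4,-1,0.0005,-0.0005,0.006,0,0,0,-1,0,0,0.003,0,0,0,-1,0,0,0.001,0,0,0,-1,0,0,0,0,0,0]'

```text
clock: 12.95
tcp_pos: [0.5251, -0.1245, 0.0593]
orientation: [0.001, 0.572, 0.82, -0.003]
wrist_force: [0.6, 0.9, -1.9]
finger_gap: 0.0235
```

```bash
python3 - <<'E'
from h import *
go([.5244,-.1241,.055],20.2,0)
s=env.read_camera("side");t=env.read_camera("top")
a=cv2.resize(s[230:350,230:350],(500,500),interpolation=2);b=cv2.resize(t[195:315,400:472],(300,500),interpolation=2)
cv2.imwrite("pics/p2.png",np.hstack([a,b])[:,:,::-1])
E
```

```text
t 12.95 p [ 0.5251 -0.1245  0.0593] gap 0.023514676329352977 F [ 0.6053  0.8774 -1.9328] M [ 0.0638 -0.155   0.0399] q [-0.3779  0.3728 -0.344   0.8543 -0.0068 -0.7305]
R
 [[-0.3453  0.9385 -0.0028]
 [ 0.9385  0.3453 -0.0062]
 [-0.0049 -0.0047 -1.    ]]
shift mm [ 0.6299 -0.5149  4.2837]
rot deg [-0.2705  0.2787  0.001 ]
```

View pics/p2.png

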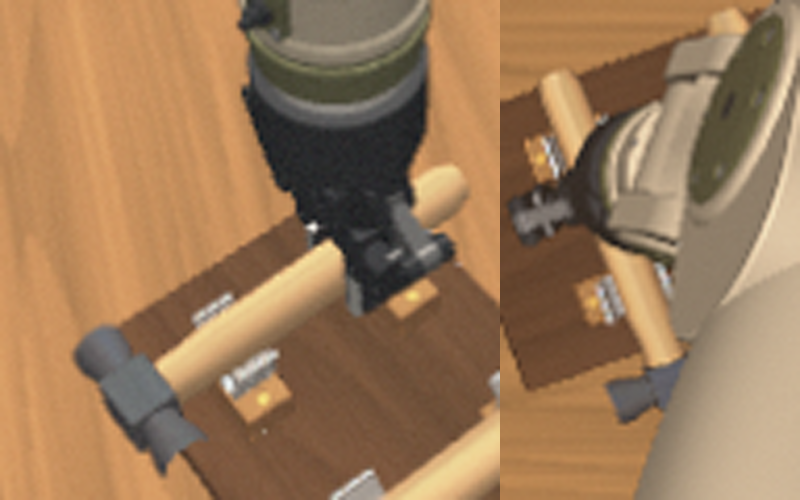

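Both halves show the handle lying between the lips of both empty clips, with the jaws between them and the head beyond the near clip. Now I press in small steps.

>>> carry_out --moves '[-1,0,0,0.002,0,0,0,-1,0,0,0.002,0,0,0,-1,0,0,0.002,0,0,0,-1,0,0,0.002,0,0,0,-1,0,0,0.001,0,0,0]'

```text
clock: 13.68
tcp_pos: [0.5264, -0.1238, 0.0524]
orientation: [0.002, 0.573, 0.82, -0.002]
wrist_force: [-3.7, 0.4, 5.0]
finger_gap: 0.0234
```

>>> carry_out --moves '[-1,0,0,0.002,0,0,0,-1,0,0,0.002,0,0,0,-1,0,0,0.002,0,0,0,-1,0,0,0,0,0,0,-1,0,0,0,0,0,0]'

```text
clock: 14.3
tcp_pos: [0.5275, -0.1232, 0.0519]
orientation: [0.004, 0.574, 0.819, -0.001]
wrist_force: [-0.1, 2.2, 9.8]
finger_gap: 0.0239
```

>>> carry_out --moves '[-1,0,-0.001,0.004,0,0,0,-1,0,-0.001,0.004,0,0,0,-1,0,0,0.004,0,0,0,-1,0,0,0.004,0,0,0,-1,0,0,0.003,0,0,0]'

```text
clock: 14.92
tcp_pos: [0.5268, -0.1233, 0.0405]
orientation: [0.006, 0.575, 0.818, 0.001]
wrist_force: [-6.0, -0.7, -1.3]
finger_gap: 0.0235
```

```bash
python3 - <<'E'
from h import *
go([.5244,-.1241,.038],20.2,0)
E
```

```text
t 14.925 p [ 0.5268 -0.1233  0.0405] gap 0.023481557994067235 F [-5.9883 -0.667  -1.3183] M [-0.1316  1.0958 -0.516 ] q [-0.3774  0.3868 -0.3773  0.794  -0.0017 -0.7219]
R
 [[-0.3377  0.9412  0.0111]
 [ 0.9412  0.3378 -0.0063]
 [-0.0097  0.0083 -0.9999]]
shift mm [ 0.0569 -2.5432  2.5098]
rot deg [ 0.4754  0.5551 -0.46  ]
```

```bash
python3 - <<'E'
from h import *
s=env.read_camera("side");t=env.read_camera("top")
a=cv2.resize(s[230:350,230:350],(500,500),interpolation=2);b=cv2.resize(t[195:315,400:472],(300,500),interpolation=2)
cv2.imwrite("pics/p3.png",np.hstack([a,b])[:,:,::-1])
E
```

```text
(no output)
```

View pics/p3.png

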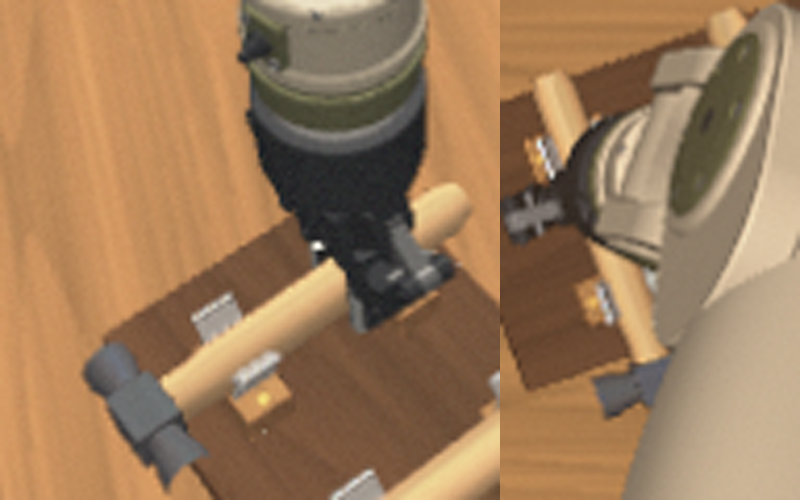

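The picture shows the near clip's lips closed round the handle; the far clip is hidden by the jaws. I'll press a little more to check for the hard stop.

>>> carry_out --moves '[-1,0,0,0.003,0,0,0,-1,0,0,0.003,0,0,0,-1,0,0,0.003,0,0,0,-1,0,0,0,0,0,0,-1,0,0,0,0,0,0]'

```text
clock: 15.65
tcp_pos: [0.5257, -0.1241, 0.0325]
orientation: [0.006, 0.574, 0.819, -0.001]
wrist_force: [-3.4, 2.8, 7.1]
finger_gap: 0.0234
```

```bash
python3 - <<'E'
from h import *
go([.5244,-.1241,.038],20.2,0)
E
```

```text
t 15.65 p [ 0.5257 -0.1241  0.0325] gap 0.02343302304354009 F [-3.4436  2.767   7.0957] M [ 0.8187  0.4089 -0.3672] q [-0.3781  0.3964 -0.3861  0.7776 -0.0045 -0.7267]
R
 [[-0.3415  0.9398  0.0083]
 [ 0.9398  0.3416 -0.0081]
 [-0.0104  0.005  -0.9999]]
shift mm [ 0.4103 -1.1885 -5.4754]
rot deg [ 0.2872  0.5991 -0.2271]
```

>>> carry_out --moves '[-1,0,0,0.003,0,0,0,-1,0,0,0.003,0,0,0,-1,0,0,0.003,0,0,0,-1,0,0,0.003,0,0,0,-1,0,0,0.001,0,0,0]'

```text
clock: 16.27
tcp_pos: [0.5257, -0.1244, 0.0243]
orientation: [0.007, 0.573, 0.82, -0.001]
wrist_force: [-3.4, 1.0, 4.1]
finger_gap: 0.0232
```

The tool is now lower than the seat allows, so the jaws are sliding down the handle. I'll stop pressing, open, rise and look.

>>> carry_out --moves '[0.3,0,0,-0.002,0,0,0,0.3,0,0,0,0,0,0,0.3,0,0,0,0,0,0,0.3,0,0,0,0,0,0,0.3,0,0,-0.01,0,0,0]'

```text
clock: 16.9
tcp_pos: [0.528, -0.1246, 0.0365]
orientation: [0.008, 0.573, 0.82, -0.0]
wrist_force: [-0.2, 0.7, -1.0]
finger_gap: 0.0557
```

>>> carry_out --moves '[0.3,0,0,-0.03,0,0,0,0.3,0,0,-0.04,0,0,0,0.3,0,0,-0.05,0,0,0,0.3,0.03,0,-0.05,0,0,0,0.3,0.06,0,-0.01,0,0,0]'

```text
clock: 17.52
tcp_pos: [0.4967, -0.0395, 0.2241]
orientation: [0.011, 0.575, 0.818, 0.001]
wrist_force: [1.4, 1.5, 0.1]
finger_gap: 0.0555
```

>>> carry_out --moves '[0.3,0.05,0,0,0,0,0,0.3,0.05,0,0,0,0,0,0.3,0.05,0,0,0,0,0,0.3,0.05,0,0,0,0,0,0.3,0,0,0,0,0,0]'

```text
clock: 18.15
tcp_pos: [0.4271, 0.1567, 0.2276]
orientation: [0.015, 0.574, 0.819, 0.005]
wrist_force: [0.5, -0.4, -0.5]
finger_gap: 0.0555
```

```bash
python3 - <<'E'
from h import *
go()
s=env.read_camera("side");t=env.read_camera("top")
cv2.imwrite("pics/s4.png",s[:,:,::-1]);cv2.imwrite("pics/t4.png",t[:,:,::-1])
a=cv2.resize(s[250:370,240:360],(400,400),interpolation=2);b=cv2.resize(t[195:305,390:500],(400,400),interpolation=2)
cv2.imwrite("pics/p4.png",np.hstack([a,b])[:,:,::-1])
E
```

```text
t 18.15 p [0.4271 0.1567 0.2276] gap 0.055457818731764176 F [ 0.4845 -0.3598 -0.5045] M [-0.0011  0.0011 -0.0152] q [ 0.1842  0.0648 -0.2983  1.1786 -0.0145 -0.1648]
R
 [[-0.3415  0.9394  0.0312]
 [ 0.9397  0.3419 -0.0089]
 [-0.0191  0.0263 -0.9995]]
```

View pics/p4.png

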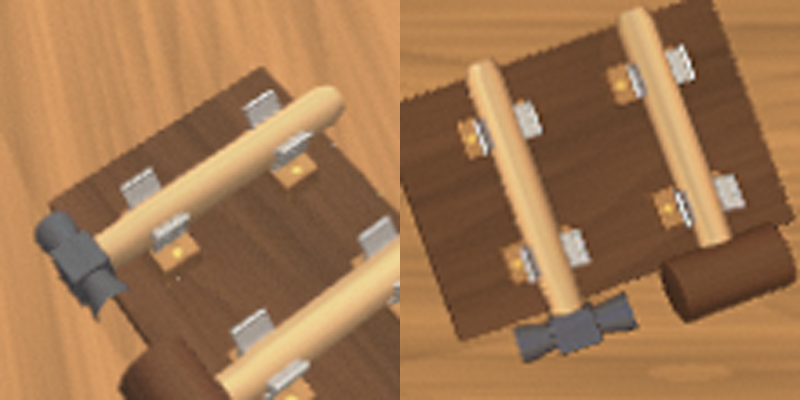

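Both halves: the hammer handle lies in both clips with the lips standing above it, just as on the mallet; the head is at (80,262) left and (578,328) right. I'll check its height numerically, with the seated mallet as reference.

```bash
python3 - <<'E'
from h import *
a=np.radians(20.2);ax=np.array([np.cos(a),np.sin(a),0]);ym=np.array([-ax[1],ax[0],0])
P0=np.array([.507,-.1305,.047])
im={n:cv2.imread(f"pics/{f}.png") for n,f in(("top","t4"),("side","s4"))}
def wood(n):
    h=cv2.cvtColor(im[n],cv2.COLOR_BGR2HSV).astype(int); return ((h[...,2]>140)&(h[...,1]>75)&(h[...,0]<25)).astype(np.float32)
M={n:wood(n) for n in im}
for name,P in(("hammer",P0),("mallet",P0-.11*ym)):
    for x in(-.022,-.01,0,.01,.022):
        A=[];b=[]
        for n in im:
            Q=P+x*ax;c=proj(n,Q)[0];u=proj(n,Q+.01*ax)[0]-c;u/=np.linalg.norm(u);nn=np.array([-u[1],u[0]])
            o=np.linspace(-14,14,281);q=(c+o[:,None]*nn).astype(np.float32)
            v=cv2.remap(M[n],q[:,:1],q[:,1:],1)[:,0]>.5; l,k=cv2.connectedComponents(v.astype(np.uint8)[:,None])
            best=min(range(1,l),key=lambda i:abs(o[k[:,0]==i].mean())); w=o[k[:,0]==best]
            J=lambda d:(proj(n,Q+.001*d)[0]-c)@nn
            A.append([J(ym),J(np.array([0,0,1]))]);b.append(w.mean())
        print(name,x,"dy,dz mm",np.linalg.solve(A,b),"width",np.ptp(w))
tp=lambda x,y:(390+x/3.636-.5,195+y/3.636-.5);sp=lambda x,y:(240+x/3.333-.5,250+y/3.333-.5)
for nm,t,s in(("free end",(484,68),(326,102)),("head",(577,329),(82,262))):
    p,e=tri(tp(*t),sp(*s));print(nm,p,e,"along x",(p-P0)@ax,"y",(p-P0)@ym)
E
```

```text
hammer -0.022 dy,dz mm [0.4737 5.1869] width 12.0
hammer -0.01 dy,dz mm [0.4897 4.0927] width 12.100000000000001
hammer 0 dy,dz mm [0.1136 4.6472] width 11.400000000000002
hammer 0.01 dy,dz mm [-0.1346  4.0539] width 12.100000000000001
hammer 0.022 dy,dz mm [0.1086 4.042 ] width 11.299999999999999
mallet -0.022 dy,dz mm [0.6129 3.1248] width 14.200000000000003
mallet -0.01 dy,dz mm [0.113  3.5227] width 13.399999999999999
mallet 0 dy,dz mm [-0.2086  4.4872] width 13.399999999999999
mallet 0.01 dy,dz mm [0.1197 3.5478] width 13.399999999999999
mallet 0.022 dy,dz mm [-0.1334  2.3535] width 14.100000000000001
free end [ 0.5498 -0.2578  0.2994] 0.044833800816193786 along x -0.0037628448998925294 y -0.13423716014417453
head [ 0.4298 -0.3017  0.3106] 0.019687537044668815 along x -0.13152810495309858 y -0.1340012433648503
```

Hammer height matches the seated mallet to about 1 mm, with no tilt, so both clips are home (unsnapped would read 8 mm or more). The last triangulation left out the 400 px panel offset; I'll redo it and hand in if it agrees.

```bash
python3 - <<'E'
from h import *
a=np.radians(20.2);ax=np.array([np.cos(a),np.sin(a),0]);P0=np.array([.507,-.1305,.047])
r=[]
for t,s in(((84,68),(326,102)),((177,329),(82,262))):
    p,e=tri((389.5+t[0]/3.636,194.5+t[1]/3.636),(239.5+s[0]/3.333,249.5+s[1]/3.333));r.append((p-P0)@ax);print(p,e,r[-1])
if abs(r[0]-.09)<.015 and abs(r[1]+.098)<.015: env.hand_in();print("handed in")
E
```

```text
[ 0.5875 -0.1026  0.0517] 0.00470507266105228 0.08512915742307121
[ 0.4168 -0.1636  0.0544] 0.0005566313722920333 -0.09612486387172506
the job is handed in; nothing more can be done
handed in
```

The hammer is in the empty place on the rack with both spring clips closed round its handle, and the job is handed in. I gripped it just above the tool box rim, lifted it out, laid it over the clips and pressed in small steps. Then I released it and moved the arm clear. It took about 18 s of robot time.

**Last checks**
- **Seating:** in the last two views the handle sits level in both clips, and its height matches the seated mallet's to about 1 mm. An unsnapped handle would sit 8 mm or more high.
- **Position:** the free end and head put the hammer's middle about 3 to 7 mm toward the head end from the middle of the place. I aimed for 5 mm so the fingers would clear the clip.
- **Force:** the highest wrist reading I saw at the end of a press was about 10 N. Forces within each move were not recorded.
- **Other objects:** the mallet is still in its clips. I didn't re-check the knife or the jar, but the arm never went near them.

**What disagreed**
- **Extra press:** I kept pressing for a moment after the handle was probably home. The jaws slid down the handle at about 4–7 N, so I stopped and let go.
- **Height readings:** hammer and mallet both read 3–4 mm above the nominal seat. I took that as measurement bias because the mallet is known to be home.
- **Triangulation:** my first check of the hammer's ends used a wrong pixel offset. I corrected it before handing in; the free end's two rays still missed each other by 4.7 mm.

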